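Set out a strip loading test

TASK

Set up the loading test: lay the grey test strip across the middle of the black ring stand, its length pointing along the line from the stand to the timer, and stand the largest weight upright on the middle of the strip. Line up the other two weights upright on the bench, straight between stand and timer: the middle-sized one midway between the stand and the timer, the smallest midway between the middle-sized weight and the timer (all measured centre to centre). Set things down rather than drop them, let go of everything, and leave the vial, the rubber stopper and the small beaker where they stand.

Things in the scene. Friction and masses are not known exactly. Their poses are not given: they have to be found in the camera images.
- tripod: black three-legged ring stand, fixed to the bench; ring 118 mm outside and about 64 mm inside diameter, flat top 85 mm above the bench (small screw heads do not matter); origin on the bench right under the ring's centre, z up. Its y axis points along the line of the row, straight towards or straight away from the timer
- timer: small white digital timer standing upright, fixed to the bench, 22 mm thick (front to back), 62 mm wide, 58 mm high; origin on the bench under its middle, x through its thickness, y along its width. It stands 300 mm from the stand, centre to centre, to the left or to the right of it
- test_strip: flat grey rectangular test strip, rigid, 120 mm long (its own y axis), 40 mm wide (x), 8 mm thick (z), with two fine dark lines across it 22 mm either side of its middle and a dark spot near each end; origin at the centre of its underside; at the start it lies on the bench, length roughly left to right; grip it across the 40 mm
- weight_large: plain round knob-topped calibration weight (wide round body, narrower knob on top), the largest of the three, brass, 32 mm in diameter, 46 mm high, about 0.2 kg; origin at the centre of its underside, z up along its axis; its body can be gripped from above from any side, fingertips close to what it stands on
- weight_medium: plain round knob-topped calibration weight (wide round body, narrower knob on top), the middle one of the three, pale grey steel, 26 mm in diameter, 36 mm high, about 0.1 kg; origin at the centre of its underside, z up along its axis; its body can be gripped from above from any side, fingertips close to what it stands on
- weight_small: plain round knob-topped calibration weight (wide round body, narrower knob on top), the smallest of the three, brass, 20 mm in diameter, 27 mm high, about 0.05 kg; origin at the centre of its underside, z up along its axis; its body can be gripped from above from any side, fingertips close to what it stands on
- vial: bystander: glass sample vial with a black cap, 25 mm in diameter, 63 mm high; loose, stands among the weights; origin at the centre of its underside
- stopper: bystander: red-brown rubber stopper, 27 mm in diameter, 26 mm high; loose, stands among the weights; origin at the centre of its underside
- small_beaker: bystander: small clear glass beaker, 44 mm in diameter, 58 mm high; loose; origin at the centre of its underside

How it is judged:
At the end, for the whole second after the job is handed in: Strip flat on ring, centres within 12 mm, length within 0.2 rad of stand-timer line; largest weight upright on it within 10 mm of its centre. Others upright on bench within 15 mm of the line: middle 135-165 mm from stand and timer, smallest 58-92 mm from middle and timer. All free, at rest (horizontal distance between test_strip and tripod below 0.012 m and height (world z) of test_strip between 0.081 and 0.09 m and angle between each of test_strip, weight_large, weight_medium, weight_small's own z axis and vertical below 0.1 rad and angle between the y axis of test_strip and the y axis of tripod, either way round below 0.2 rad and horizontal distance between weight_large and test_strip below 0.01 m and z of weight_large in the frame of test_strip between 0.004 and 0.012 m and x of weight_medium in the frame of tripod between -0.015 and 0.015 m and horizontal distance between weight_medium and tripod between 0.135 and 0.165 m and horizontal distance between weight_medium and timer between 0.135 and 0.165 m and height (world z) of each of weight_medium, weight_small below 0.006 m and x of weight_small in the frame of tripod between -0.015 and 0.015 m and horizontal distance between weight_small and weight_medium between 0.058 and 0.092 m and horizontal distance between weight_small and timer between 0.058 and 0.092 m and linear speed of each of test_strip, weight_large, weight_medium, weight_small below 0.02 m/s); the robot touches nothing.
It fails at once if the vial is moved more than 15 mm or tipped (distance of vial from where it was at the start of the episode above 0.015 m or angle between vial's own z axis and vertical above 0.3 rad).
It fails at once if the rubber stopper is moved more than 15 mm or tipped (distance of stopper from where it was at the start of the episode above 0.015 m or angle between stopper's own z axis and vertical above 0.3 rad).
It fails at once if the small beaker is moved more than 15 mm or tipped (distance of small_beaker from where it was at the start of the episode above 0.015 m or angle between small_beaker's own z axis and vertical above 0.3 rad).
It fails at once if the strip or a weight is dropped from a height (moves faster than 0.8 m/s while not held) ((contact force between the fingers and test_strip below 0.02 N and linear speed of test_strip above 0.8 m/s) or (contact force between the fingers and weight_large below 0.02 N and linear speed of weight_large above 0.8 m/s) or (contact force between the fingers and weight_medium below 0.02 N and linear speed of weight_medium above 0.8 m/s) or (contact force between the fingers and weight_small below 0.02 N and linear speed of weight_small above 0.8 m/s)).
It also fails if it takes over 102 s, if anything falls off the work surface, if the arm or the gripper's body presses on something with over 40 N, if the wrist force passes 120 N, or if a joint passes its speed limit or range.

ROBOT

A 7-joint arm with a two-finger parallel gripper is mounted at the origin on a cart in front of the work surface, level with it; the furniture and walls round the work are solid. World frame = base frame: x ahead of the robot, y to its left, z up, the work surface at z = 0. Lengths are in m, angles in rad, forces in N, time in s.
With the tool pointing down it reaches from about 0.425 to 0.925 m from the base axis. Payload 6.8 kg.
Tool frame: the origin (TCP) lies on the centre line of the jaws, within the pads' length; the fingertips stand 25 mm ahead of it and the grasp point (between the pads) lies 6 mm ahead of it; z points along the fingers, y is the line along which they close (so a half turn about z gives the same grasp; the last joint's range is limited). The gripper opens to 85 mm and grips with 20 to 120 N. Pads are 22 mm wide; open, the fingers measure 114 mm over their backs; the gripper's body (76 mm by 85 mm) begins 54 mm behind the grasp point. The pads swing forward as they close: fully open they stand 13 mm farther back than shut.
Start: joints at [-1.426, 0.477, 0.022, 1.555, -0.011, 1.109, -0.083], TCP at [0.169, 0.654, 0.256] pointing down, gripper open.
Joint ranges: [-2.96, 2.96], [-0.34, 2.1], [-1.41, 1.46], [0.24, 2.44], [-1.37, 4.51], [0.17, 1.92], [-2.96, 2.96]. Speed limits (rad/s): [2.39, 2.39, 3.14, 3.14, 3.14, 3.14, 3.14].

INTERFACE

Orientations are given as a rotation vector (axis times angle).
In Python, from bench import status, imaging, workorder gives the robot as it stands.
- The arm moves only by the tool send_rows, never from a script. Its argument "steps" is a list of rows, each an object of numbers: "dx", "dy", "dz": the shift along the tool's x, y, z in cm; "yaw": the turn about the tool's z in degrees; "gripper": the opening, from 0 (shut) to 1 (fully open). A call has 1 to 5 rows; each row is the pose to reach, as a shift and turn from the pose commanded when the call began, along the tool's axes at that moment; what a row does not reach only later rows make up. A row lasts 1/8 s, in which the tool goes at most 62.5 mm and 10.7 degrees, less where a joint would pass 70% of its speed; a pose out of reach is approached as far as the arm can. A call with a gripper value outside its range is refused whole. The fingers move at their own pace and stop on an object; "force" is the grip in N (left out, the last holds). Time passes only in rows, so rows that repeat a pose let the fingers close. It gives the time, the measured TCP pose, the force, the opening and the grip force at its end, in the units of the state.
- status.get_obs(): the state, without advancing time (a new reading comes with each control period).
- imaging.grab_frame(name): name is "scene" or "top" or "wrist"; returns a dict with "color" (420x560x3 uint8, red, green, blue), "depth" (420x560 float32, m along the optical axis (not along the pixel's ray), 0 where there is no reading), "K" (3x3 intrinsics, pixels), "R" (3x3) and "t" (3): a world point X has camera coordinates R X + t. Camera axes: x right, y down, z forward; pixel columns grow to the right and rows downward; lengths in m; the calibration is good to about 2 mm. A picture is of the moment at which its call begins.
- workorder.hand_in(): hands the job in; it is judged then, once.
The state is a dict: "clock": time; "joints": joint angles; "qvel": joint speeds; "tau": joint torques, N m; "tcp_pos": TCP position; "orientation": TCP orientation; "contact_force": force on the tool from outside, world axes, zero at the start; "moment": the same for the moment, N m; "grip_width": finger opening in m; "gripper_force": force on a finger pad.
Only numpy, scipy, OpenCV 4.12 (cv2) and the standard library are available. Lean on these libraries where they do the work, as an engineer would, in place of code of your own. Each camera call takes 0.05 s, during which the arm holds its last target. There are 200 camera calls.

## Working session

There is one attempt and no reset: what is moved stays moved. The work goes in short steps, Python scripts to look and compute and a tool call to move; the robot and the scene stay as the last step left them, time stands still between calls to the robot, and variables do not carry over. Pictures are saved under pics/ and viewed, at most 14 in all, crops included, and the job is handed in when it is done.

Besides the shell and the picture viewer there is one more tool, called after ">>>" by a JSON object that holds its "fn" and its "kwargs". send_rows: Moves the arm, as the interface text tells. Its arguments: {"type":"object","properties":{"steps":{"type":"array"},"force":{"type":"number"}},"required":["steps"]}

```bash
mkdir -p pics; cat > h.py <<'E'
import numpy as np, cv2
from bench import status, imaging, workorder
def grab(n):
    f=imaging.grab_frame(n); np.savez('pics/'+n+'.npz',**f); return f
def save(f,name,box=None,s=1):
    c=f['color'][:,:,::-1]
    if box: c=c[box[1]:box[3],box[0]:box[2]]
    cv2.imwrite('pics/'+name,cv2.resize(c,None,fx=s,fy=s,interpolation=cv2.INTER_CUBIC))
def ray(f,u,v):
    d=f['R'].T@np.linalg.solve(f['K'],[u,v,1.]); return -f['R'].T@f['t'],d
def plane(f,u,v,z):
    o,d=ray(f,u,v); return o+d*(z-o[2])/d[2]
def world(f):
    h,w=f['depth'].shape; v,u=np.mgrid[:h,:w]; Z=f['depth']
    p=np.stack([u,v,np.ones_like(u)],-1)@np.linalg.inv(f['K']).T*Z[...,None]
    return (p-f['t'])@f['R']
E
python3 - <<'E'
from h import *
for n in ('top','scene'):
    f=grab(n); save(f,n+'0.png',s=1.4); print(n,-f['R'].T@f['t'])
print(status.get_obs())
E
```

```text
top [ 0.43672249 -0.05316639  1.1506878 ]
scene [-0.11421533 -0.649787    0.84828472]
{'clock': 0.1, 'joints': array([-1.42607595,  0.47771929,  0.02235298,  1.55631374, -0.01150087,
        1.1093255 , -0.08312527]), 'qvel': array([ 0.00112497, -0.00015272,  0.00118194, -0.00266811,  0.0002841 ,
        0.00093727, -0.00039764]), 'tau': array([ 3.86523083e-03, -5.97758353e+01,  1.61321584e+00, -2.81954241e+01,
        1.27581359e-02,  5.03261734e-03,  1.19579909e-05]), 'tcp_pos': array([0.16873366, 0.65307262, 0.25543828]), 'orientation': array([-3.96084209e-01, -3.11643819e+00,  2.56880730e-03]), 'contact_force': array([-0.30904983,  0.27486344, -0.12810507]), 'moment': array([ 0.02638821, -0.05775271, -0.01507476]), 'gripper_force': 0.0, 'grip_width': 0.0857311640799821}
```

View pics/top0.png

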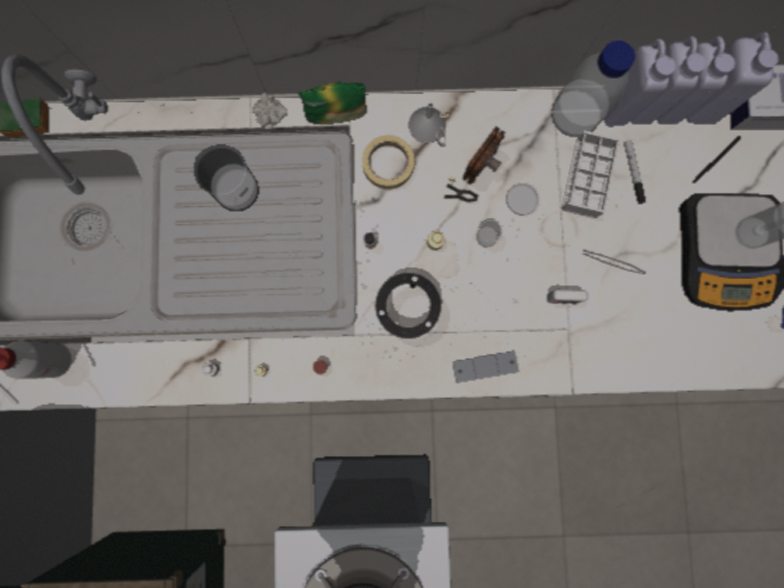

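View pics/scene0.png

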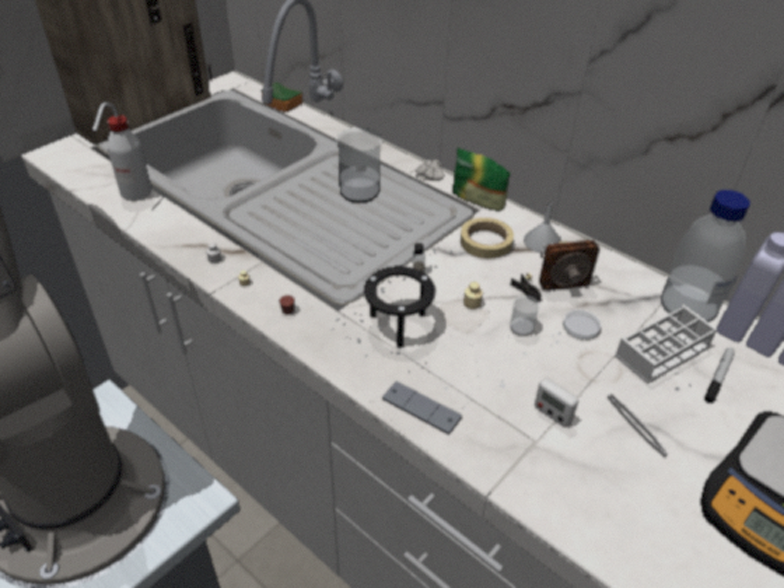

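The top view shows the ring at (408,305), timer (570,295), strip (486,366), large weight (435,240), medium (211,367), small (261,369), stopper (320,366), vial (371,239) and beaker (488,233), all at 1.4x zoom. The scene view agrees.

```bash
python3 - <<'E'
from h import *
T=dict(np.load('pics/top.npz')); S=dict(np.load('pics/scene.npz'))
P=world(T)
for n,u,v in [('ring',408,305),('timer',570,295),('strip',486,366),('L',435,240),('M',211,367),('S',261,369),('stop',320,366),('vial',371,239),('beak',488,233)]:
    u,v=int(u/1.4),int(v/1.4)
    W=P[v-50:v+51,max(0,u-50):u+51] if n=='ring' else P[v-26:v+27,u-26:u+27] if n in('strip','timer','beak') else P[v-14:v+15,u-14:u+15]
    m=(W[...,2]>0.004)&(W[...,2]<.1); q=W[m]
    if len(q): print(n,m.sum(),'min',q.min(0).round(3),'max',q.max(0).round(3),'mean',q.mean(0).round(3))
    print('  ray z=0',plane(T,u,v,0).round(3),'z.05',plane(T,u,v,.05).round(3))
a=np.hstack([cv2.resize(T['color'][y:y+90,x:x+130],None,fx=3,fy=3,interpolation=2) for y,x in ((220,120),(140,240))])
b=np.hstack([cv2.resize(T['color'][y:y+90,x:x+130],None,fx=3,fy=3,interpolation=2) for y,x in ((180,230),(190,310))])
cv2.imwrite('pics/crops.png',np.vstack([a,b])[:,:,::-1])
E
```

```text
ring 2193 min [ 0.424 -0.237  0.004] max [0.701 0.038 0.092] mean [ 0.568 -0.076  0.044]
  ray z=0 [ 0.561 -0.099  0.   ] z.05 [ 0.555 -0.097  0.05 ]
timer 307 min [ 0.501 -0.482  0.004] max [ 0.639 -0.346  0.063] mean [ 0.564 -0.393  0.042]
  ray z=0 [ 0.57  -0.411  0.   ] z.05 [ 0.565 -0.396  0.05 ]
strip 708 min [ 0.386 -0.309  0.004] max [ 0.504 -0.175  0.015] mean [ 0.438 -0.238  0.008]
  ray z=0 [ 0.439 -0.243  0.   ] z.05 [ 0.439 -0.235  0.05 ]
L 147 min [ 0.649 -0.194  0.004] max [ 0.717 -0.12   0.05 ] mean [ 0.677 -0.153  0.028]
  ray z=0 [ 0.685 -0.155  0.   ] z.05 [ 0.675 -0.15   0.05 ]
M 112 min [0.421 0.242 0.004] max [0.485 0.316 0.041] mean [0.448 0.275 0.023]
  ray z=0 [0.451 0.281 0.   ] z.05 [0.451 0.266 0.05 ]
S 59 min [0.414 0.147 0.004] max [0.464 0.213 0.029] mean [0.441 0.181 0.017]
  ray z=0 [0.446 0.185 0.   ] z.05 [0.446 0.174 0.05 ]
stop 97 min [0.432 0.038 0.004] max [0.484 0.11  0.029] mean [0.447 0.071 0.023]
  ray z=0 [0.448 0.073 0.   ] z.05 [0.448 0.067 0.05 ]
vial 149 min [ 0.655 -0.065  0.004] max [0.731 0.007 0.067] mean [ 0.682 -0.02   0.033]
  ray z=0 [ 0.692 -0.032  0.   ] z.05 [ 0.681 -0.033  0.05 ]
beak 485 min [ 0.623 -0.331  0.004] max [ 0.769 -0.189  0.061] mean [ 0.716 -0.272  0.021]
  ray z=0 [ 0.696 -0.259  0.   ] z.05 [ 0.685 -0.25   0.05 ]
```

View pics/crops.png

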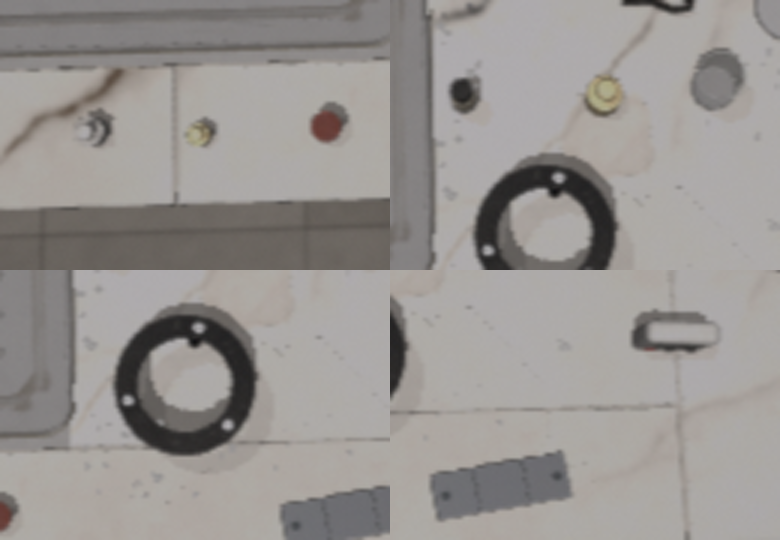

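```bash
python3 - <<'E'
from h import *
T=dict(np.load('pics/top.npz')); S=dict(np.load('pics/scene.npz'))
G=dict(ring=(.56,-.095,.08,.078,.095),timer=(.565,-.395,.045,.05,.065),strip=(.438,-.238,.075,.004,.02),L=(.677,-.15,.03,.012,.06),M=(.448,.275,.025,.012,.05),S=(.443,.18,.022,.008,.04),stop=(.448,.07,.03,.012,.04),vial=(.682,-.03,.03,.015,.08),beak=(.69,-.253,.04,.03,.08))
for n,(x,y,r,z0,z1) in G.items():
  for c,f in(('top',T),('scn',S)):
    P=world(f); m=(np.hypot(P[...,0]-x,P[...,1]-y)<r)&(P[...,2]>z0)&(P[...,2]<z1)&(f['depth']>0)
    q=P[m]
    if len(q)<4: print(n,c,'none');continue
    z=np.percentile(q[:,2],95)
    t=q[q[:,2]>z-.004]
    s=''
    if n in('timer','strip','ring'):
        (cx,cy),wh,a=cv2.minAreaRect(t[:,:2].astype(np.float32)*1000); s=f'rect {cx:.1f} {cy:.1f} {np.round(wh,1)} {a:.1f}'
        if n=='ring':
            (cx,cy),rr=cv2.minEnclosingCircle(t[:,:2].astype(np.float32)*1000); s+=f' circ {cx:.1f} {cy:.1f} r{rr:.1f}'
    print(n,c,len(q),'top z %.3f'%z,'topmean',t.mean(0).round(4),'allmid',((q.min(0)+q.max(0))/2).round(4),'ext',np.ptp(q,0).round(3),s)
E
```

```text
ring top 964 top z 0.088 topmean [ 0.5485 -0.0955  0.0855] allmid [ 0.5498 -0.0951  0.0852] ext [0.116 0.116 0.014] rect 549.4 -95.1 [114.8 115.3] 88.0 circ 549.7 -94.4 r58.7
ring scn 929 top z 0.088 topmean [ 0.5482 -0.0972  0.0863] allmid [ 0.5498 -0.0955  0.0841] ext [0.119 0.119 0.012] rect 549.3 -96.1 [118.8 116.3] 2.4 circ 550.4 -96.7 r60.9
timer top 182 top z 0.060 topmean [ 0.5636 -0.3924  0.0581] allmid [ 0.5629 -0.393   0.0563] ext [0.02  0.061 0.013] rect 563.7 -392.1 [59. 16.] 88.3
timer scn 266 top z 0.060 topmean [ 0.5624 -0.3955  0.0584] allmid [ 0.5637 -0.3958  0.0569] ext [0.026 0.062 0.014] rect 562.9 -395.3 [59.6 19.9] 87.3
strip top 707 top z 0.011 topmean [ 0.4371 -0.2384  0.0089] allmid [ 0.4507 -0.2385  0.0094] ext [0.12  0.14  0.011] rect 437.3 -239.5 [ 39.4 119.7] 7.7
strip scn 956 top z 0.011 topmean [ 0.4378 -0.244   0.0093] allmid [ 0.447  -0.2369  0.0088] ext [0.128 0.141 0.01 ] rect 440.5 -241.6 [ 47.2 120.7] 7.1
L top 123 top z 0.046 topmean [ 0.6804 -0.1545  0.0451] allmid [ 0.6803 -0.1537  0.0313] ext [0.031 0.03  0.037] 
L scn 180 top z 0.047 topmean
[... 499 characters left out ...]
0.023 0.023] 
stop top 87 top z 0.028 topmean [0.4458 0.0706 0.0263] allmid [0.4453 0.0703 0.0256] ext [0.026 0.026 0.008] 
stop scn 110 top z 0.029 topmean [0.4464 0.0678 0.0272] allmid [0.4466 0.0688 0.0216] ext [0.029 0.03  0.019] 
vial top 89 top z 0.065 topmean [ 0.6788 -0.0274  0.0629] allmid [ 0.6793 -0.0285  0.0418] ext [0.022 0.024 0.05 ] 
vial scn 156 top z 0.065 topmean [ 0.6805 -0.029   0.0633] allmid [ 0.6795 -0.0318  0.0413] ext [0.024 0.025 0.051] 
beak top 121 top z 0.058 topmean [ 0.6913 -0.2546  0.0563] allmid [ 0.687  -0.2543  0.0458] ext [0.041 0.043 0.031] 
beak scn 319 top z 0.059 topmean [ 0.691  -0.2553  0.0573] allmid [ 0.6888 -0.2561  0.0456] ext [0.047 0.044 0.031]
```

```bash
cat > to.py <<'E'
import sys
from h import *
from scipy.spatial.transform import Rotation as Ro
# args: groups x,y,z,heading(deg of tool y); prints shifts from present pose (cm, deg)
o=status.get_obs(); R=Ro.from_rotvec(o['orientation']).as_matrix()
h=np.degrees(np.arctan2(R[1,1],R[0,1]))
print('t%.2f'%o['clock'],'tcp',o['tcp_pos'].round(4),'head %.2f'%h,'tilt %.2f'%np.degrees(np.arccos(-R[2,2])),'j',o['joints'].round(2),'w %.4f'%o['grip_width'],'F',o['contact_force'].round(1))
for a in sys.argv[1:]:
    x,y,z,H=map(float,a.split(','))
    d=R.T@(np.array([x,y,z])-o['tcp_pos'])*100
    print(a,'->',d.round(2),'yaw %.1f'%(((h-H)+180)%360-180))
E
python3 to.py .52,.30,.25,35 .5,-.24,.2,7.7
```

```text
t0.10 tcp [0.1687 0.6531 0.2554] head 75.51 tilt 0.09 j [-1.43  0.48  0.02  1.56 -0.01  1.11 -0.08] w 0.0857 F [-0.3  0.3 -0.1]
.52,.30,.25,35 -> [-42.84 -25.4    0.59] yaw 40.5
.5,-.24,.2,7.7 -> [-54.41 -78.17   5.68] yaw 67.8
```

>>> {"fn": "send_rows", "kwargs": {"steps": [{"dx": -42.8,"dy": -25.4,"dz": 0.6,"yaw": 40.5,"gripper": 0.8},{"dx": -42.8,"dy": -25.4,"dz": 0.6,"yaw": 40.5,"gripper": 0.8},{"dx": -42.8,"dy": -25.4,"dz": 0.6,"yaw": 40.5,"gripper": 0.8},{"dx": -42.8,"dy": -25.4,"dz": 0.6,"yaw": 40.5,"gripper": 0.8},{"dx": -42.8,"dy": -25.4,"dz": 0.6,"yaw": 40.5,"gripper": 0.8}]}}

```text
clock: 0.72
tcp_pos: [0.3901, 0.4303, 0.2523]
orientation: [1.452, 2.786, -0.0]
contact_force: [0.6, -0.5, -0.6]
grip_width: 0.0684
gripper_force: 0.0
```

```bash
python3 to.py .52,.30,.25,35 .52,0,.2,7.7
```

```text
t0.72 tcp [0.3901 0.4303 0.2523] head 34.94 tilt 0.02 j [-1.14  0.33  0.25  1.8  -0.1   1.02 -0.24] w 0.0684 F [ 0.6 -0.5 -0.6]
.52,.30,.25,35 -> [-18.12   3.19   0.24] yaw -0.1
.52,0,.2,7.7 -> [-42.71 -13.99   5.24] yaw 27.2
```

>>> {"fn": "send_rows", "kwargs": {"steps": [{"dx": -42.7,"dy": -14.0,"dz": 5.2,"yaw": 27.2},{"dx": -42.7,"dy": -14.0,"dz": 5.2,"yaw": 27.2},{"dx": -42.7,"dy": -14.0,"dz": 5.2,"yaw": 27.2},{"dx": -42.7,"dy": -14.0,"dz": 5.2,"yaw": 27.2},{"dx": -42.7,"dy": -14.0,"dz": 5.2,"yaw": 27.2}]}}

```text
validation failed for argument at $.st...
```

```bash
python3 to.py .48,-.15,.2,7.7 .438,-.24,.15,7.7
```

```text
t0.72 tcp [0.3901 0.4303 0.2523] head 34.94 tilt 0.02 j [-1.14  0.33  0.25  1.8  -0.1   1.02 -0.24] w 0.0684 F [ 0.6 -0.5 -0.6]
.48,-.15,.2,7.7 -> [-52.72 -25.86   5.25] yaw 27.2
.438,-.24,.15,7.7 -> [-57.69 -34.46  10.25] yaw 27.2
```

>>> {"fn": "send_rows", "kwargs": {"steps": [{"dx": -42.7,"dy": -14.0,"dz": 5.2,"yaw": 27.2,"gripper": 0.8},{"dx": -42.7,"dy": -14.0,"dz": 5.2,"yaw": 27.2,"gripper": 0.8},{"dx": -42.7,"dy": -14.0,"dz": 5.2,"yaw": 27.2,"gripper": 0.8},{"dx": -42.7,"dy": -14.0,"dz": 5.2,"yaw": 27.2,"gripper": 0.8},{"dx": -42.7,"dy": -14.0,"dz": 5.2,"yaw": 27.2,"gripper": 0.8}]}}

```text
clock: 1.35
tcp_pos: [0.4792, 0.133, 0.2164]
orientation: [-2.064, -2.368, -0.0]
contact_force: [1.5, 0.9, -0.3]
grip_width: 0.0682
gripper_force: 0.0
```

```bash
python3 to.py .48,-.15,.2,7.7 .438,-.24,.15,7.7
```

```text
t1.35 tcp [0.4792 0.133  0.2164] head 7.84 tilt 0.01 j [-0.8   0.24  0.47  2.04 -0.14  0.89 -0.11] w 0.0682 F [ 1.5  0.9 -0.3]
.48,-.15,.2,7.7 -> [-28.05  -3.79   1.63] yaw 0.1
.438,-.24,.15,7.7 -> [-36.39  -9.17   6.63] yaw 0.1
```

>>> {"fn": "send_rows", "kwargs": {"steps": [{"dx": -36.4,"dy": -9.2,"dz": 6.6,"yaw": 0,"gripper": 0.75},{"dx": -36.4,"dy": -9.2,"dz": 6.6,"yaw": 0,"gripper": 0.75},{"dx": -36.4,"dy": -9.2,"dz": 6.6,"yaw": 0,"gripper": 0.75},{"dx": -36.4,"dy": -9.2,"dz": 6.6,"yaw": 0,"gripper": 0.75},{"dx": -36.4,"dy": -9.2,"dz": 6.6,"yaw": 0,"gripper": 0.75}]}}

```text
clock: 1.98
tcp_pos: [0.4446, -0.1726, 0.1622]
orientation: [2.064, 2.368, 0.001]
contact_force: [0.4, 0.6, -0.1]
grip_width: 0.064
gripper_force: 0.0
```

```bash
python3 to.py .438,-.24,.15,7.7 .438,-.24,.06,7.7
```

```text
t1.98 tcp [ 0.4446 -0.1726  0.1622] head 7.86 tilt 0.02 j [-0.25  0.31  0.58  2.14 -0.25  0.76  0.63] w 0.0640 F [ 0.4  0.6 -0.1]
.438,-.24,.15,7.7 -> [-6.58 -1.57  1.22] yaw 0.2
.438,-.24,.06,7.7 -> [-6.59 -1.58 10.22] yaw 0.2
```

>>> {"fn": "send_rows", "kwargs": {"steps": [{"dx": -6.6,"dy": -1.6,"dz": 1.2,"yaw": 0,"gripper": 0.7},{"dx": -6.6,"dy": -1.6,"dz": 3,"yaw": 0,"gripper": 0.7},{"dx": -6.6,"dy": -1.6,"dz": 7,"yaw": 0,"gripper": 0.7},{"dx": -6.6,"dy": -1.6,"dz": 10.2,"yaw": 0,"gripper": 0.7},{"dx": -6.6,"dy": -1.6,"dz": 10.2,"yaw": 0,"gripper": 0.7}]}}

```text
clock: 2.6
tcp_pos: [0.4364, -0.2379, 0.0587]
orientation: [-2.062, -2.364, 0.003]
contact_force: [0.6, -0.7, -0.0]
grip_width: 0.0597
gripper_force: 0.0
```

```bash
python3 to.py .438,-.24,.024,7.7; python3 - <<'E'
from h import *
f=grab('wrist'); save(f,'w1.png'); P=world(f); d=f['color']
m=(P[...,2]>.004)&(P[...,2]<.014)&(np.hypot(P[...,0]-.438,P[...,1]+.24)<.075)&(f['depth']>0)
q=P[m]; print(len(q)); 
if len(q)>10: print(cv2.minAreaRect(q[:,:2].astype(np.float32)*1000), np.median(q[:,2]))
E
```

```text
t2.60 tcp [ 0.4364 -0.2379  0.0587] head 7.80 tilt 0.29 j [ 0.01  0.53  0.46  2.14 -0.44  0.56  0.92] w 0.0597 F [ 0.6 -0.7 -0. ]
.438,-.24,.024,7.7 -> [-0.24  0.15  3.47] yaw 0.1
14987
((437.26141357421875, -242.32508850097656), (40.173561096191406, 120.7115478515625), 8.171284675598145) 0.008336791544589136
```

View pics/w1.png

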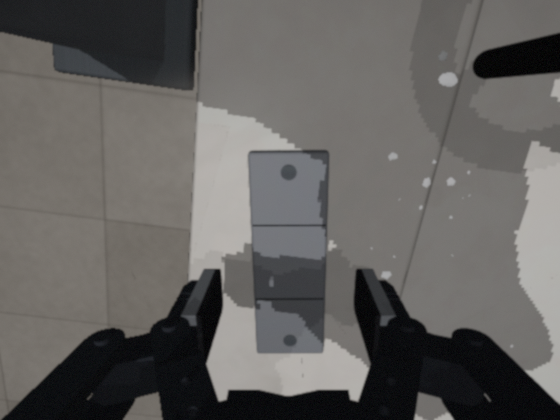

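The wrist view shows the strip centred between the fingers (columns 250–328, finger pads at 220 and 357). I'll descend and grip it.

>>> {"fn": "send_rows", "kwargs": {"steps": [{"dx": -0.3,"dy": 0.1,"dz": 2,"yaw": 0,"gripper": 0.65},{"dx": -0.3,"dy": 0.1,"dz": 3.2,"yaw": 0,"gripper": 0.65},{"dx": -0.3,"dy": 0.1,"dz": 3.4,"yaw": 0,"gripper": 0.65},{"dx": -0.3,"dy": 0.1,"dz": 3.4,"yaw": 0,"gripper": 0.3},{"dx": -0.3,"dy": 0.1,"dz": 3.4,"yaw": 0,"gripper": 0.3}], "force": 40}}

```text
clock: 3.28
tcp_pos: [0.4397, -0.2415, 0.0273]
orientation: [2.065, 2.367, 0.001]
contact_force: [-1.7, -0.0, 5.3]
grip_width: 0.038
gripper_force: 40.2
```

>>> {"fn": "send_rows", "kwargs": {"steps": [{"dx": 0,"dy": 0,"dz": 0,"yaw": 0,"gripper": 0.3},{"dx": 0,"dy": 0,"dz": 0,"yaw": 0,"gripper": 0.3},{"dx": 0,"dy": 0,"dz": 0,"yaw": 0,"gripper": 0.3}]}}

```text
clock: 3.65
tcp_pos: [0.4397, -0.2415, 0.0273]
orientation: [2.065, 2.367, 0.001]
contact_force: [-1.8, 1.4, 6.2]
grip_width: 0.0384
gripper_force: 40.3
```

```bash
python3 to.py .438,-.24,.15,7.7 .47,-.18,.2,5 .5496,-.0955,.16,2.6
```

```text
t3.65 tcp [ 0.4397 -0.2415  0.0273] head 7.81 tilt 0.04 j [ 0.05  0.59  0.41  2.14 -0.48  0.5   0.97] w 0.0384 F [-1.8  1.4  6.2]
.438,-.24,.15,7.7 -> [  0.17  -0.14 -12.27] yaw 0.1
.47,-.18,.2,5 -> [  5.68   3.85 -17.27] yaw 2.8
.5496,-.0955,.16,2.6 -> [ 12.97  12.88 -13.26] yaw 5.2
```

>>> {"fn": "send_rows", "kwargs": {"steps": [{"dx": 0,"dy": 0,"dz": -5,"yaw": 0,"gripper": 0.3},{"dx": 0,"dy": 0,"dz": -10,"yaw": 0,"gripper": 0.3},{"dx": 1,"dy": 1,"dz": -14,"yaw": 1,"gripper": 0.3},{"dx": 5,"dy": 5,"dz": -14,"yaw": 3,"gripper": 0.3},{"dx": 9,"dy": 9,"dz": -14,"yaw": 5.2,"gripper": 0.3}]}}

```text
clock: 4.28
tcp_pos: [0.5176, -0.1391, 0.1678]
orientation: [2.172, 2.267, 0.003]
contact_force: [0.4, -0.1, -0.9]
grip_width: 0.0384
gripper_force: 41.1
```

```bash
python3 to.py .5496,-.0955,.16,2.6
```

```text
t4.28 tcp [ 0.5176 -0.1391  0.1678] head 2.46 tilt 0.15 j [-0.33  0.41  0.61  2.   -0.32  0.82  0.49] w 0.0384 F [ 0.4 -0.1 -0.9]
.5496,-.0955,.16,2.6 -> [4.22 3.38 0.79] yaw -0.1
```

>>> {"fn": "send_rows", "kwargs": {"steps": [{"dx": 3,"dy": 2.4,"dz": 0.5,"yaw": 0,"gripper": 0.3},{"dx": 4.2,"dy": 3.4,"dz": 0.8,"yaw": 0,"gripper": 0.3},{"dx": 4.2,"dy": 3.4,"dz": 2,"yaw": 0,"gripper": 0.3},{"dx": 4.2,"dy": 3.4,"dz": 3,"yaw": 0,"gripper": 0.3},{"dx": 4.2,"dy": 3.4,"dz": 3,"yaw": 0,"gripper": 0.3}]}}

```text
clock: 4.9
tcp_pos: [0.5468, -0.0981, 0.1355]
orientation: [-2.172, -2.267, 0.003]
contact_force: [-0.3, -0.3, -1.4]
grip_width: 0.0385
gripper_force: 41.1
```

```bash
python3 to.py .5496,-.0955,.113,2.6; python3 - <<'E'
from h import *
# strip top points while held: two views
for n in('top','scene'):
    f=grab(n);P=world(f); m=(np.hypot(P[...,0]-.55,P[...,1]+.0955)<.09)&(P[...,2]>.10)&(P[...,2]<.135)&(f['depth']>0)
    c=f['color'].astype(int); m&=(c.min(-1)>60)
    q=P[m];print(n,len(q))
    if len(q)>20: print(cv2.minAreaRect(q[:,:2].astype(np.float32)*1000),q[:,2].min(),np.median(q[:,2]))
save(dict(np.load('pics/scene.npz')),'s2.png',(220,140,420,290),4)
E
```

```text
t4.90 tcp [ 0.5468 -0.0981  0.1355] head 2.45 tilt 0.15 j [-0.37  0.49  0.57  1.98 -0.36  0.78  0.45] w 0.0385 F [-0.3 -0.3 -1.4]
.5496,-.0955,.113,2.6 -> [0.25 0.3  2.25] yaw -0.1
top 0
scene 341
((549.5435180664062, -99.1109619140625), (122.36908721923828, 65.67517852783203), 81.69237518310547) 0.1087519552612017 0.11723581177032137
```

View pics/s2.png

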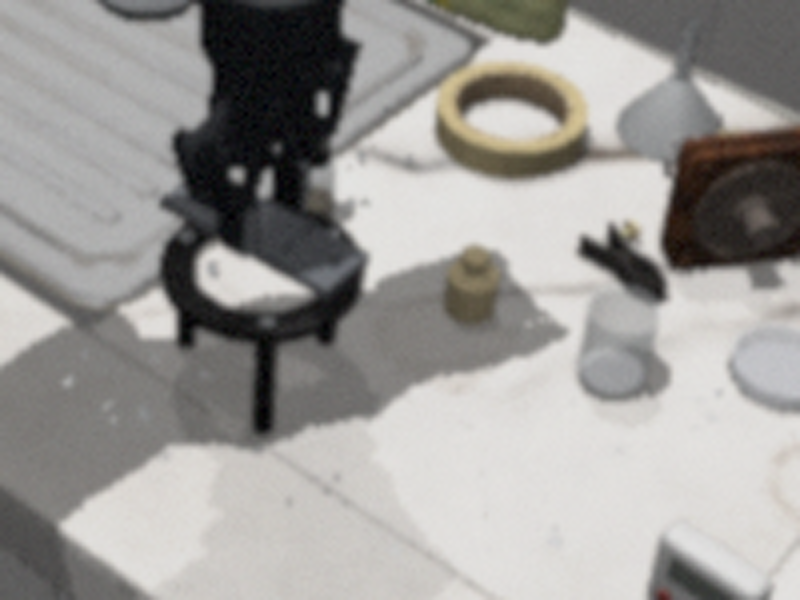

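The crop shows the strip held level over the ring, spanning (165,200) to (365,265), with the large weight and beaker undisturbed. Next I'll lower it.

>>> {"fn": "send_rows", "kwargs": {"steps": [{"dx": 0.3,"dy": 0.3,"dz": 1,"yaw": 0,"gripper": 0.3},{"dx": 0.3,"dy": 0.3,"dz": 1.5,"yaw": 0,"gripper": 0.3},{"dx": 0.3,"dy": 0.3,"dz": 2,"yaw": 0,"gripper": 0.3},{"dx": 0.3,"dy": 0.3,"dz": 2.2,"yaw": 0,"gripper": 0.3},{"dx": 0.3,"dy": 0.3,"dz": 2.3,"yaw": 0,"gripper": 0.3}]}}

```text
clock: 5.62
tcp_pos: [0.5513, -0.0934, 0.1134]
orientation: [-2.17, -2.271, 0.0]
contact_force: [-0.7, -0.5, -1.9]
grip_width: 0.0381
gripper_force: 41.1
```

```bash
python3 to.py .5496,-.0955,.112,2.6
```

```text
t5.62 tcp [ 0.5513 -0.0934  0.1134] head 2.61 tilt 0.01 j [-0.36  0.52  0.54  1.98 -0.39  0.74  0.46] w 0.0381 F [-0.7 -0.5 -1.9]
.5496,-.0955,.112,2.6 -> [-0.2  -0.18  0.14] yaw 0.0
```

>>> {"fn": "send_rows", "kwargs": {"steps": [{"dx": -0.2,"dy": -0.2,"dz": 0,"yaw": 0,"gripper": 0.3},{"dx": -0.2,"dy": -0.2,"dz": 0.1,"yaw": 0,"gripper": 0.3},{"dx": -0.2,"dy": -0.2,"dz": 0.2,"yaw": 0,"gripper": 0.3},{"dx": -0.2,"dy": -0.2,"dz": 0.2,"yaw": 0,"gripper": 0.3},{"dx": -0.2,"dy": -0.2,"dz": 0.2,"yaw": 0,"gripper": 0.3}]}}

```text
clock: 6.25
tcp_pos: [0.5495, -0.0957, 0.1123]
orientation: [-2.17, -2.271, -0.001]
contact_force: [-3.4, 0.1, 6.5]
grip_width: 0.0385
gripper_force: 42.0
```

>>> {"fn": "send_rows", "kwargs": {"steps": [{"dx": 0,"dy": 0,"dz": 0,"yaw": 0,"gripper": 0.6},{"dx": 0,"dy": 0,"dz": 0,"yaw": 0,"gripper": 0.65},{"dx": 0,"dy": 0,"dz": 0,"yaw": 0,"gripper": 0.65},{"dx": 0,"dy": 0,"dz": -1,"yaw": 0,"gripper": 0.65},{"dx": 0,"dy": 0,"dz": -4,"yaw": 0,"gripper": 0.65}]}}

```text
clock: 6.88
tcp_pos: [0.5485, -0.0953, 0.1513]
orientation: [-2.169, -2.27, 0.003]
contact_force: [0.2, 0.4, 1.0]
grip_width: 0.0558
gripper_force: 0.0
```

```bash
python3 to.py .5496,-.0955,.22,2.6 .6804,-.155,.15,2.6
```

```text
t6.88 tcp [ 0.5485 -0.0953  0.1513] head 2.61 tilt 0.16 j [-0.39  0.47  0.58  1.96 -0.34  0.81  0.43] w 0.0558 F [0.2 0.4 1. ]
.5496,-.0955,.22,2.6 -> [-0.02  0.09 -6.87] yaw 0.0
.6804,-.155,.15,2.6 -> [-6.56 12.9   0.09] yaw 0.0
```

>>> {"fn": "send_rows", "kwargs": {"steps": [{"dx": 0,"dy": 0,"dz": -4,"yaw": 0,"gripper": 0.65},{"dx": -3,"dy": 6,"dz": -4,"yaw": 0,"gripper": 0.65},{"dx": -6.6,"dy": 12.9,"dz": -3,"yaw": 0,"gripper": 0.65},{"dx": -6.6,"dy": 12.9,"dz": 0,"yaw": 0,"gripper": 0.65},{"dx": -6.6,"dy": 12.9,"dz": 0,"yaw": 0,"gripper": 0.65}]}}

```text
clock: 7.5
tcp_pos: [0.6806, -0.1558, 0.1491]
orientation: [-2.169, -2.269, 0.005]
contact_force: [-1.3, 0.2, 0.2]
grip_width: 0.0556
gripper_force: 0.0
```

```bash
python3 to.py .6804,-.1555,.065,2.6; python3 - <<'E'
from h import *
f=grab('wrist'); save(f,'w2.png'); P=world(f)
for n,x,y,r,z0,z1 in (('L',.68,-.155,.03,.04,.055),('L all',.68,-.155,.03,.012,.055)):
    m=(np.hypot(P[...,0]-x,P[...,1]-y)<r)&(P[...,2]>z0)&(P[...,2]<z1)&(f['depth']>0)
    q=P[m]; print(n,len(q)); 
    if len(q): print(q.mean(0).round(4),((q.min(0)+q.max(0))/2).round(4),np.ptp(q,0).round(3))
T=grab('top');P=world(T); m=(np.hypot(P[...,0]-.55,P[...,1]+.0955)<.075)&(P[...,2]>.0895)&(P[...,2]<.1)&(T['color'].min(-1)>70)
q=P[m]; print('strip',len(q),q.mean(0) if len(q) else '')
if len(q): print(cv2.minAreaRect(q[:,:2].astype(np.float32)*1000))
E
```

```text
t7.50 tcp [ 0.6806 -0.1558  0.1491] head 2.58 tilt 0.25 j [-0.23  0.68  0.56  1.61 -0.41  0.97  0.51] w 0.0556 F [-1.3  0.2  0.2]
.6804,-.1555,.065,2.6 -> [0.03 0.02 8.41] yaw -0.0
L 577
[ 0.6802 -0.1555  0.0455] [ 0.6804 -0.1564  0.044 ] [0.018 0.018 0.008]
L all 1635
[ 0.6801 -0.1523  0.0341] [ 0.6801 -0.1565  0.0301] [0.032 0.032 0.036]
strip 2 [ 0.53516642 -0.15352641  0.0942162 ]
((535.1664428710938, -153.52639770507812), (2.2749414443969727, 0.0), -177.39085388183594)
```

View pics/w2.png

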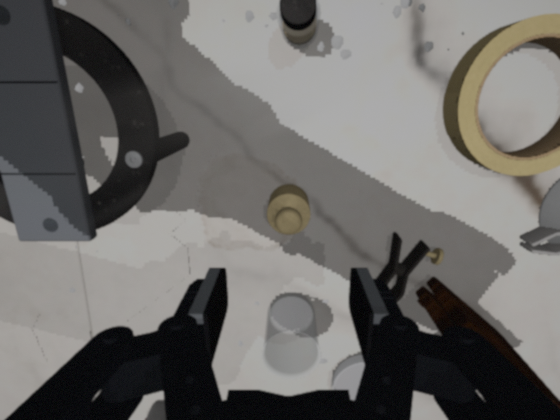

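The weight sits at (288,205), midway between the fingers, and the strip lies on the ring at upper left. The pliers, near (400,260), are clear. I'll descend to the weight.

>>> {"fn": "send_rows", "kwargs": {"steps": [{"dx": 0,"dy": 0,"dz": 5,"yaw": 0,"gripper": 0.65},{"dx": 0,"dy": 0,"dz": 8.5,"yaw": 0,"gripper": 0.65},{"dx": 0,"dy": 0,"dz": 10.5,"yaw": 0,"gripper": 0.65},{"dx": 0,"dy": 0,"dz": 11.6,"yaw": 0,"gripper": 0.65},{"dx": 0,"dy": 0,"dz": 11.6,"yaw": 0,"gripper": 0.65}]}}

```text
clock: 8.22
tcp_pos: [0.6816, -0.1555, 0.0362]
orientation: [2.17, 2.271, 0.001]
contact_force: [-0.8, -0.3, -0.1]
grip_width: 0.0553
gripper_force: 0.0
```

>>> {"fn": "send_rows", "kwargs": {"steps": [{"dx": 0,"dy": 0,"dz": 0,"yaw": 0,"gripper": 0.2},{"dx": 0,"dy": 0,"dz": 0,"yaw": 0,"gripper": 0.2},{"dx": 0,"dy": 0,"dz": 0,"yaw": 0,"gripper": 0.2},{"dx": 0,"dy": 0,"dz": 0,"yaw": 0,"gripper": 0.2}], "force": 40}}

```text
clock: 8.72
tcp_pos: [0.6821, -0.1558, 0.0371]
orientation: [2.169, 2.27, 0.002]
contact_force: [-1.3, -0.1, 6.4]
grip_width: 0.0294
gripper_force: 39.7
```

```bash
python3 to.py .5496,-.0955,.18,2.6; python3 - <<'E'
from h import *
# strip colour edges
for n in('top','scene'):
    f=grab(n);P=world(f); m=(np.hypot(P[...,0]-.55,P[...,1]+.0955)<.07)&(P[...,2]>.0885)&(P[...,2]<.1)&(f['depth']>0)
    q=P[m]; print(n,len(q), np.median(q[:,2]), f['color'][m].mean(0))
    print(cv2.minAreaRect(q[:,:2].astype(np.float32)*1000))
E
```

```text
t8.72 tcp [ 0.6821 -0.1558  0.0371] head 2.61 tilt 0.11 j [-0.18  0.81  0.48  1.65 -0.49  0.79  0.56] w 0.0294 F [-1.3 -0.1  6.4]
.5496,-.0955,.18,2.6 -> [  6.63 -12.93 -14.31] yaw 0.0
top 114 0.0928646835249527 [111.54385965 111.18421053 114.3245614 ]
((546.9181518554688, -147.35452270507812), (23.063396453857422, 46.48557662963867), 61.38747024536133)
scene 708 0.09357911862136264 [93.64265537 95.26271186 99.43926554]
((547.3763427734375, -98.11309051513672), (110.37261199951172, 114.59513854980469), 43.30970001220703)
```

>>> {"fn": "send_rows", "kwargs": {"steps": [{"dx": 0,"dy": 0,"dz": -5,"yaw": 0,"gripper": 0.2},{"dx": 0,"dy": 0,"dz": -10,"yaw": 0,"gripper": 0.2},{"dx": 0,"dy": 0,"dz": -15,"yaw": 0,"gripper": 0.2},{"dx": 3,"dy": -6,"dz": -15,"yaw": 0,"gripper": 0.2},{"dx": 5,"dy": -10,"dz": -15,"yaw": 0,"gripper": 0.2}]}}

```text
clock: 9.45
tcp_pos: [0.5777, -0.1096, 0.1862]
orientation: [2.17, 2.271, 0.002]
contact_force: [0.1, 0.7, -1.5]
grip_width: 0.0298
gripper_force: 40.7
```

```bash
python3 to.py .5496,-.0955,.18,2.6; python3 - <<'E'
from h import *
f=grab('wrist'); save(f,'w3.png')
E
```

```text
t9.45 tcp [ 0.5777 -0.1096  0.1862] head 2.60 tilt 0.07 j [-0.38  0.47  0.61  1.87 -0.34  0.91  0.44] w 0.0298 F [ 0.1  0.7 -1.5]
.5496,-.0955,.18,2.6 -> [ 1.53 -2.74  0.62] yaw 0.0
```

View pics/w3.png

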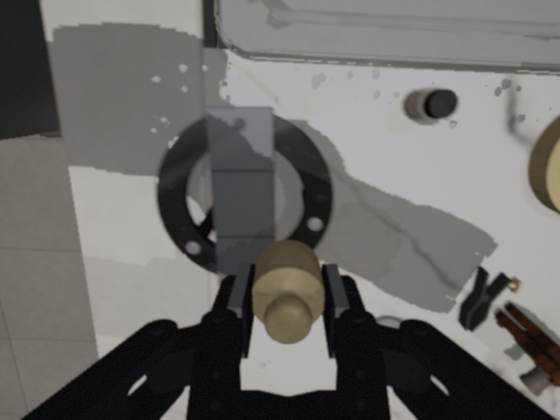

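The wrist view shows the strip across the ring with its fine lines at rows 171 and 236, and the weight held upright at (288,290). Next I'll work out the strip's centre from those lines.

```bash
python3 - <<'E'
from h import *
f=dict(np.load('pics/wrist.npz'));P=world(f)
a=[plane(f,u,v,.093) for u,v in((211,171),(274,171),(216,237),(274,236))]
print(np.round(a,4),np.mean(a,0).round(4))
m=(P[...,2]>.0895)&(P[...,2]<.098)&(np.hypot(P[...,0]-.55,P[...,1]+.095)<.075)&(f['depth']>0); m[230:]=0
q=P[m];print(len(q),np.median(q[:,2]),cv2.minAreaRect(q[:,:2].astype(np.float32)*1000),q[:,1].max(),q[:,0].min(),q[:,0].max())
m=(P[...,2]>.083)&(P[...,2]<.0885)&(np.hypot(P[...,0]-.55,P[...,1]+.095)<.075)&(f['depth']>0)
print(cv2.minEnclosingCircle(P[m][:,:2].astype(np.float32)*1000))
E
```

```text
[[ 0.5288 -0.0747  0.093 ]
 [ 0.5678 -0.0729  0.093 ]
 [ 0.531  -0.1188  0.093 ]
 [ 0.5692 -0.1164  0.093 ]] [ 0.5492 -0.0957  0.093 ]
7834 0.09332744595929923 ((548.5210571289062, -74.6803970336914), (40.20020294189453, 76.68326568603516), 2.5798962116241455) -0.03558902651309972 0.5271327825481793 0.5703075965760219
((549.568603515625, -96.8447265625), 59.12770080566406)
```

>>> {"fn": "send_rows", "kwargs": {"steps": [{"dx": 1.5,"dy": -2.8,"dz": 0,"yaw": 0,"gripper": 0.2},{"dx": 1.5,"dy": -2.8,"dz": 1.5,"yaw": 0,"gripper": 0.2},{"dx": 1.5,"dy": -2.8,"dz": 3,"yaw": 0,"gripper": 0.2},{"dx": 1.5,"dy": -2.8,"dz": 4,"yaw": 0,"gripper": 0.2},{"dx": 1.5,"dy": -2.8,"dz": 4.5,"yaw": 0,"gripper": 0.2}]}}

```text
clock: 10.12
tcp_pos: [0.5506, -0.0969, 0.1394]
orientation: [-2.17, -2.271, 0.002]
contact_force: [0.2, 0.1, -1.2]
grip_width: 0.0301
gripper_force: 40.7
```

>>> {"fn": "send_rows", "kwargs": {"steps": [{"dx": 0,"dy": 0,"dz": 0,"yaw": 0,"gripper": 0.2},{"dx": 0,"dy": 0,"dz": 0,"yaw": 0,"gripper": 0.2}]}}

```text
clock: 10.38
tcp_pos: [0.5509, -0.0967, 0.1407]
orientation: [2.17, 2.271, 0.0]
contact_force: [-0.3, -0.6, -2.6]
grip_width: 0.03
gripper_force: 40.7
```

```bash
python3 to.py .549,-.0955,.130,2.6
```

```text
t10.38 tcp [ 0.5509 -0.0967  0.1407] head 2.60 tilt 0.03 j [-0.39  0.49  0.58  1.97 -0.37  0.79  0.45] w 0.0300 F [-0.3 -0.6 -2.6]
.549,-.0955,.130,2.6 -> [ 0.13 -0.18  1.07] yaw -0.0
```

>>> {"fn": "send_rows", "kwargs": {"steps": [{"dx": 0.1,"dy": -0.2,"dz": 0.4,"yaw": 0,"gripper": 0.2},{"dx": 0.1,"dy": -0.2,"dz": 0.6,"yaw": 0,"gripper": 0.2},{"dx": 0.1,"dy": -0.2,"dz": 0.8,"yaw": 0,"gripper": 0.2},{"dx": 0.1,"dy": -0.2,"dz": 0.9,"yaw": 0,"gripper": 0.2},{"dx": 0.1,"dy": -0.2,"dz": 0.9,"yaw": 0,"gripper": 0.2}]}}

```text
clock: 11.0
tcp_pos: [0.5485, -0.0955, 0.1314]
orientation: [-2.17, -2.271, 0.0]
contact_force: [-0.5, 0.3, -2.0]
grip_width: 0.0301
gripper_force: 40.7
```

>>> {"fn": "send_rows", "kwargs": {"steps": [{"dx": 0,"dy": 0,"dz": 0.1,"yaw": 0,"gripper": 0.2},{"dx": 0,"dy": 0,"dz": 0.1,"yaw": 0,"gripper": 0.2}]}}

```text
clock: 11.25
tcp_pos: [0.5485, -0.0955, 0.1305]
orientation: [-2.17, -2.271, 0.0]
contact_force: [0.6, -0.2, -2.9]
grip_width: 0.0299
gripper_force: 40.7
```

>>> {"fn": "send_rows", "kwargs": {"steps": [{"dx": 0,"dy": 0,"dz": 0.1,"yaw": 0,"gripper": 0.2},{"dx": 0,"dy": 0,"dz": 0.1,"yaw": 0,"gripper": 0.2},{"dx": 0,"dy": 0,"dz": 0.1,"yaw": 0,"gripper": 0.2}]}}

```text
clock: 11.62
tcp_pos: [0.5486, -0.0956, 0.1301]
orientation: [-2.17, -2.271, -0.001]
contact_force: [-2.6, 0.1, 6.1]
grip_width: 0.0301
gripper_force: 41.4
```

>>> {"fn": "send_rows", "kwargs": {"steps": [{"dx": 0,"dy": 0,"dz": 0,"yaw": 0,"gripper": 0.45},{"dx": 0,"dy": 0,"dz": 0,"yaw": 0,"gripper": 0.6},{"dx": 0,"dy": 0,"dz": 0,"yaw": 0,"gripper": 0.65},{"dx": 0,"dy": 0,"dz": -2,"yaw": 0,"gripper": 0.65},{"dx": 0,"dy": 0,"dz": -5,"yaw": 0,"gripper": 0.65}]}}

```text
clock: 12.25
tcp_pos: [0.5478, -0.0955, 0.1793]
orientation: [-2.169, -2.27, 0.003]
contact_force: [1.1, -0.2, 0.7]
grip_width: 0.0554
gripper_force: 0.0
```

>>> {"fn": "send_rows", "kwargs": {"steps": [{"dx": 0,"dy": 0,"dz": -4,"yaw": 0,"gripper": 0.65},{"dx": 4,"dy": 0,"dz": -4,"yaw": 0,"gripper": 0.65},{"dx": 10,"dy": -3,"dz": -4,"yaw": 0,"gripper": 0.65},{"dx": 16,"dy": -4,"dz": -4,"yaw": 0,"gripper": 0.65},{"dx": 22,"dy": -6,"dz": -4,"yaw": 0,"gripper": 0.65}]}}

```text
clock: 12.88
tcp_pos: [0.4793, 0.1202, 0.2198]
orientation: [2.17, 2.271, 0.002]
contact_force: [0.7, 0.4, 0.4]
grip_width: 0.0554
gripper_force: 0.0
```

```bash
python3 to.py .4474,.276,.15,2.6; python3 - <<'E'
from h import *
for n in('top','scene'):
    f=grab(n);P=world(f); m=(np.hypot(P[...,0]-.549,P[...,1]+.0955)<.03)&(P[...,2]>.105)&(P[...,2]<.145)&(f['depth']>0)
    q=P[m]; t=q[q[:,2]>.134]; print(n,len(q), t.mean(0),q.max(0))
    m=(np.hypot(P[...,0]-.549,P[...,1]+.0955)<.072)&(P[...,2]>.0895)&(P[...,2]<.098)&(f['depth']>0)
    print(cv2.minAreaRect(P[m][:,:2].astype(np.float32)*1000))
    save(f,n+'3.png',(180,100,480,290),2.6)
E
```

```text
t12.88 tcp [0.4793 0.1202 0.2198] head 2.60 tilt 0.07 j [-0.9   0.25  0.62  2.05 -0.18  0.9  -0.13] w 0.0554 F [0.7 0.4 0.4]
.4474,.276,.15,2.6 -> [15.7  -2.49  6.98] yaw 0.0
top 142 [ 0.54839273 -0.09403327  0.13854275] [ 0.56262293 -0.07913664  0.14343397]
((549.124267578125, -93.92216491699219), (91.44280242919922, 119.43043518066406), 2.7706146240234375)
scene 210 [ 0.54777369 -0.09716639  0.13838976] [ 0.56571427 -0.07889521  0.14209334]
((554.8778076171875, -94.4378662109375), (75.67375183105469, 123.86809539794922), 15.772677421569824)
```

View pics/scene3.png

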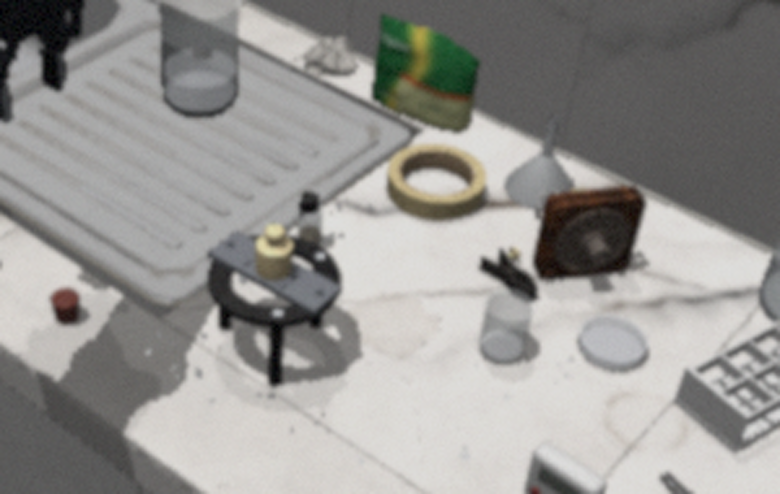

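The scene crop shows the strip flat across the ring, with the large weight upright at its middle (273,250), and the bystanders undisturbed. On to the medium weight.

>>> {"fn": "send_rows", "kwargs": {"steps": [{"dx": 6,"dy": -1,"dz": 0,"yaw": 0,"gripper": 0.5},{"dx": 12,"dy": -2,"dz": 2,"yaw": 0,"gripper": 0.5},{"dx": 15.7,"dy": -2.5,"dz": 5,"yaw": 0,"gripper": 0.5},{"dx": 15.7,"dy": -2.5,"dz": 9,"yaw": 0,"gripper": 0.5},{"dx": 15.7,"dy": -2.5,"dz": 10,"yaw": 0,"gripper": 0.5}]}}

```text
clock: 13.6
tcp_pos: [0.4464, 0.2729, 0.1174]
orientation: [2.17, 2.272, -0.007]
contact_force: [0.3, 0.2, 1.0]
grip_width: 0.0427
gripper_force: 0.0
```

>>> {"fn": "send_rows", "kwargs": {"steps": [{"dx": 0,"dy": 0,"dz": 0,"yaw": 0,"gripper": 0.5}]}}

```text
clock: 13.72
tcp_pos: [0.448, 0.2729, 0.1196]
orientation: [2.172, 2.269, -0.001]
contact_force: [0.1, -0.5, 0.3]
grip_width: 0.0429
gripper_force: 0.0
```

```bash
python3 to.py .4474,.2760,.032,2.6; python3 - <<'E'
from h import *
f=grab('wrist'); save(f,'w4.png'); P=world(f)
m=(np.hypot(P[...,0]-.4474,P[...,1]-.276)<.03)&(P[...,2]>.012)&(P[...,2]<.05)&(f['depth']>0)
q=P[m]; t=q[q[:,2]>.032]; print(len(q),t.mean(0),(q.min(0)+q.max(0))/2,np.ptp(q,0),q[:,2].max())
m=(np.abs(P[...,0]-.51)<.012)&(np.abs(P[...,1]-.27)<.03)&(f['depth']>0); print('rim z',np.percentile(P[m][:,2],[5,50,95]) if m.any() else None)
E
```

```text
t13.72 tcp [0.448  0.2729 0.1196] head 2.51 tilt 0.06 j [-1.05  0.45  0.48  2.06 -0.31  0.71 -0.33] w 0.0429 F [ 0.1 -0.5  0.3]
.4474,.2760,.032,2.6 -> [ 0.32 -0.05  8.76] yaw -0.1
1276 [0.44684946 0.27687419 0.03566226] [0.44694501 0.27576817 0.0250593 ] [0.02541876 0.02658708 0.02576534] 0.03794196765960316
rim z [-0.00055952  0.1581846   0.17659184]
```

View pics/w4.png

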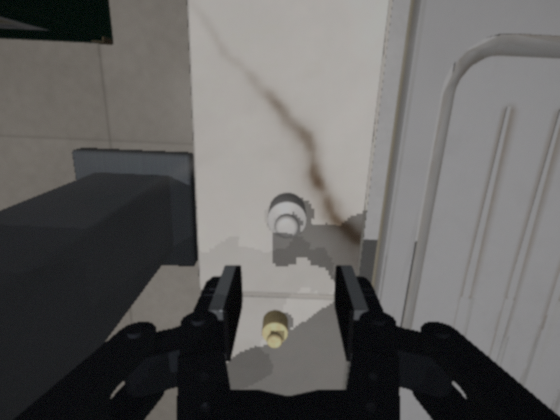

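The medium weight is centred at (287,215) with the small one at (275,328), and the sink edge at column 375 is clear of the fingers.

>>> {"fn": "send_rows", "kwargs": {"steps": [{"dx": 0.3,"dy": -0.1,"dz": 4,"yaw": 0,"gripper": 0.5},{"dx": 0.3,"dy": -0.1,"dz": 7,"yaw": 0,"gripper": 0.5},{"dx": 0.3,"dy": -0.1,"dz": 8.4,"yaw": 0,"gripper": 0.5},{"dx": 0.3,"dy": -0.1,"dz": 8.6,"yaw": 0,"gripper": 0.5},{"dx": 0.3,"dy": -0.1,"dz": 8.6,"yaw": 0,"gripper": 0.5}]}}

```text
clock: 14.4
tcp_pos: [0.4473, 0.2772, 0.0346]
orientation: [2.171, 2.271, 0.003]
contact_force: [0.6, 0.2, 0.3]
grip_width: 0.0424
gripper_force: 0.0
```

>>> {"fn": "send_rows", "kwargs": {"steps": [{"dx": 0,"dy": 0,"dz": 0,"yaw": 0,"gripper": 0.1},{"dx": 0,"dy": 0,"dz": 0,"yaw": 0,"gripper": 0.1},{"dx": 0,"dy": 0,"dz": 0,"yaw": 0,"gripper": 0.1},{"dx": 0,"dy": 0,"dz": 0,"yaw": 0,"gripper": 0.1}], "force": 35}}

```text
clock: 14.9
tcp_pos: [0.4471, 0.2774, 0.0347]
orientation: [2.17, 2.271, 0.003]
contact_force: [-0.2, -1.0, 5.9]
grip_width: 0.024
gripper_force: 34.1
```

```bash
python3 to.py .53,.1,.22,2.6 .5565,-.2448,.22,2.6
```

```text
t14.90 tcp [0.4471 0.2774 0.0347] head 2.61 tilt 0.11 j [-0.97  0.59  0.38  2.08 -0.42  0.54 -0.24] w 0.0240 F [-0.2 -1.   5.9]
.53,.1,.22,2.6 -> [-18.07   7.5  -18.54] yaw 0.0
.5565,-.2448,.22,2.6 -> [-52.64   8.58 -18.59] yaw 0.0
```

>>> {"fn": "send_rows", "kwargs": {"steps": [{"dx": 0,"dy": 0,"dz": -5,"yaw": 0,"gripper": 0.1},{"dx": 0,"dy": 0,"dz": -11,"yaw": 0,"gripper": 0.1},{"dx": 0,"dy": 0,"dz": -17,"yaw": 0,"gripper": 0.1},{"dx": -4,"dy": 2,"dz": -19.5,"yaw": 0,"gripper": 0.1},{"dx": -10,"dy": 4,"dz": -19.5,"yaw": 0,"gripper": 0.1}]}}

```text
clock: 15.52
tcp_pos: [0.4924, 0.1811, 0.2316]
orientation: [2.164, 2.276, 0.01]
contact_force: [1.7, -0.8, -1.4]
grip_width: 0.0244
gripper_force: 35.1
```

```bash
python3 to.py .5565,-.2448,.23,2.6
```

```text
t15.53 tcp [0.4924 0.1811 0.2316] head 2.89 tilt 0.38 j [-0.98  0.29  0.61  1.98 -0.21  0.93 -0.21] w 0.0244 F [ 1.7 -0.8 -1.4]
.5565,-.2448,.23,2.6 -> [-4.286e+01  4.250e+00  1.000e-02] yaw 0.3
```

>>> {"fn": "send_rows", "kwargs": {"steps": [{"dx": -42.8,"dy": 4.3,"dz": 0,"yaw": 0.3,"gripper": 0.1},{"dx": -42.8,"dy": 4.3,"dz": 0,"yaw": 0.3,"gripper": 0.1},{"dx": -42.8,"dy": 4.3,"dz": 0,"yaw": 0.3,"gripper": 0.1},{"dx": -42.8,"dy": 4.3,"dz": 0,"yaw": 0.3,"gripper": 0.1},{"dx": -42.8,"dy": 4.3,"dz": 0,"yaw": 0.3,"gripper": 0.1}]}}

```text
clock: 16.15
tcp_pos: [0.5361, -0.1313, 0.2291]
orientation: [2.175, 2.266, 0.002]
contact_force: [2.0, 0.0, -0.3]
grip_width: 0.0242
gripper_force: 35.1
```

```bash
python3 to.py .5565,-.2435,.09,2.6
```

```text
t16.15 tcp [ 0.5361 -0.1313  0.2291] head 2.35 tilt 0.07 j [-0.43  0.36  0.71  1.92 -0.28  0.96  0.45] w 0.0242 F [ 2.   0.  -0.3]
.5565,-.2435,.09,2.6 -> [-11.3    1.56  13.91] yaw -0.3
```

>>> {"fn": "send_rows", "kwargs": {"steps": [{"dx": -6,"dy": 0.8,"dz": 0,"yaw": 0,"gripper": 0.1},{"dx": -11.3,"dy": 1.6,"dz": 0,"yaw": 0,"gripper": 0.1},{"dx": -11.3,"dy": 1.6,"dz": 5,"yaw": 0,"gripper": 0.1},{"dx": -11.3,"dy": 1.6,"dz": 10.5,"yaw": 0,"gripper": 0.1},{"dx": -11.3,"dy": 1.6,"dz": 15.5,"yaw": 0,"gripper": 0.1}]}}

```text
clock: 16.77
tcp_pos: [0.5566, -0.2416, 0.0722]
orientation: [2.176, 2.266, 0.001]
contact_force: [0.6, -0.4, -0.6]
grip_width: 0.024
gripper_force: 35.1
```

>>> {"fn": "send_rows", "kwargs": {"steps": [{"dx": 0,"dy": 0,"dz": 0,"yaw": 0,"gripper": 0.1},{"dx": 0,"dy": 0,"dz": 0,"yaw": 0,"gripper": 0.1}]}}

```text
clock: 17.02
tcp_pos: [0.5576, -0.2426, 0.0755]
orientation: [2.175, 2.264, 0.001]
contact_force: [0.7, -0.1, -0.1]
grip_width: 0.0239
gripper_force: 35.1
```

```bash
python3 to.py .5565,-.2435,.0345,2.6
```

```text
t17.02 tcp [ 0.5576 -0.2426  0.0755] head 2.30 tilt 0.14 j [-0.1   0.66  0.56  1.88 -0.51  0.74  0.79] w 0.0239 F [ 0.7 -0.1 -0.1]
.5565,-.2435,.0345,2.6 -> [-0.08 -0.13  4.1 ] yaw -0.3
```

>>> {"fn": "send_rows", "kwargs": {"steps": [{"dx": -0.1,"dy": -0.1,"dz": 2,"yaw": 0,"gripper": 0.1},{"dx": -0.1,"dy": -0.1,"dz": 3.2,"yaw": 0,"gripper": 0.1},{"dx": -0.1,"dy": -0.1,"dz": 3.7,"yaw": 0,"gripper": 0.1},{"dx": -0.1,"dy": -0.1,"dz": 3.9,"yaw": 0,"gripper": 0.1},{"dx": -0.1,"dy": -0.1,"dz": 3.9,"yaw": 0,"gripper": 0.1}]}}

```text
clock: 17.65
tcp_pos: [0.5557, -0.2431, 0.0348]
orientation: [2.176, 2.266, 0.0]
contact_force: [-0.8, -0.2, 0.9]
grip_width: 0.0241
gripper_force: 35.2
```

>>> {"fn": "send_rows", "kwargs": {"steps": [{"dx": 0,"dy": 0,"dz": 0.1,"yaw": 0,"gripper": 0.1},{"dx": 0,"dy": 0,"dz": 0.1,"yaw": 0,"gripper": 0.1}]}}

```text
clock: 17.9
tcp_pos: [0.5558, -0.2431, 0.0347]
orientation: [2.176, 2.266, 0.001]
contact_force: [-3.7, 1.9, 11.4]
grip_width: 0.0239
gripper_force: 36.2
```

Contact with the bench. I'll release, rise and go for the small weight.

>>> {"fn": "send_rows", "kwargs": {"steps": [{"dx": 0,"dy": 0,"dz": 0,"yaw": 0,"gripper": 0.35},{"dx": 0,"dy": 0,"dz": 0,"yaw": 0,"gripper": 0.5},{"dx": 0,"dy": 0,"dz": 0,"yaw": 0,"gripper": 0.5},{"dx": 0,"dy": 0,"dz": -3,"yaw": 0,"gripper": 0.5},{"dx": 0,"dy": 0,"dz": -9,"yaw": 0,"gripper": 0.5}]}}

```text
clock: 18.52
tcp_pos: [0.5542, -0.242, 0.1223]
orientation: [-2.173, -2.263, 0.004]
contact_force: [1.3, 0.1, 0.1]
grip_width: 0.0426
gripper_force: 0.0
```

>>> {"fn": "send_rows", "kwargs": {"steps": [{"dx": 0,"dy": 0,"dz": -5,"yaw": 0,"gripper": 0.5},{"dx": 0,"dy": 0,"dz": -10.5,"yaw": 0,"gripper": 0.5},{"dx": 5,"dy": 0,"dz": -10.5,"yaw": 0,"gripper": 0.5},{"dx": 11,"dy": 0,"dz": -10.5,"yaw": 0,"gripper": 0.5},{"dx": 17,"dy": -1,"dz": -10.5,"yaw": 0,"gripper": 0.5}]}}

```text
clock: 19.15
tcp_pos: [0.539, -0.0716, 0.2286]
orientation: [2.176, 2.265, 0.001]
contact_force: [0.9, 0.6, -0.9]
grip_width: 0.0425
gripper_force: 0.0
```

```bash
python3 to.py .4424,.182,.2,2.6; python3 - <<'E'
from h import *
f=grab('scene');P=world(f); m=(np.hypot(P[...,0]-.5565,P[...,1]+.2448)<.03)&(P[...,2]>.012)&(P[...,2]<.05)&(f['depth']>0)
q=P[m]; t=q[q[:,2]>.032]; print(len(q),t.mean(0),q[:,2].max())
E
```

```text
t19.15 tcp [ 0.539  -0.0716  0.2286] head 2.32 tilt 0.06 j [-0.56  0.35  0.72  1.94 -0.28  0.96  0.34] w 0.0425 F [ 0.9  0.6 -0.9]
.4424,.182,.2,2.6 -> [25.73 -8.63  2.85] yaw -0.3
124 [ 0.55545128 -0.2442255   0.03644844] 0.03942600755488273
```

>>> {"fn": "send_rows", "kwargs": {"steps": [{"dx": 6,"dy": -2,"dz": 0,"yaw": 0,"gripper": 0.5},{"dx": 12,"dy": -4,"dz": 0,"yaw": 0,"gripper": 0.5},{"dx": 18,"dy": -6,"dz": 2,"yaw": 0,"gripper": 0.5},{"dx": 24,"dy": -8,"dz": 3,"yaw": 0,"gripper": 0.5},{"dx": 25.7,"dy": -8.6,"dz": 8,"yaw": 0,"gripper": 0.5}]}}

```text
clock: 19.82
tcp_pos: [0.4432, 0.1851, 0.1497]
orientation: [-2.169, -2.272, -0.011]
contact_force: [0.4, 0.2, -0.0]
grip_width: 0.0426
gripper_force: 0.0
```

>>> {"fn": "send_rows", "kwargs": {"steps": [{"dx": 0,"dy": 0,"dz": 2,"yaw": 0,"gripper": 0.45},{"dx": 0,"dy": 0,"dz": 2,"yaw": 0,"gripper": 0.45}]}}

```text
clock: 20.08
tcp_pos: [0.4416, 0.1793, 0.1273]
orientation: [-2.176, -2.266, 0.005]
contact_force: [0.6, -0.1, 0.6]
grip_width: 0.0384
gripper_force: 0.0
```

```bash
python3 to.py .4424,.182,.031,2.6; python3 - <<'E'
from h import *
f=grab('wrist'); P=world(f)
m=(np.hypot(P[...,0]-.4424,P[...,1]-.182)<.03)&(P[...,2]>.01)&(P[...,2]<.04)&(f['depth']>0)
q=P[m]; t=q[q[:,2]>.023]; print(len(q),t.mean(0),(q.min(0)+q.max(0))/2,np.ptp(q,0),q[:,2].max())
E
```

```text
t20.07 tcp [0.4416 0.1793 0.1273] head 2.33 tilt 0.19 j [-0.99  0.38  0.58  2.16 -0.33  0.69 -0.15] w 0.0384 F [ 0.6 -0.1  0.6]
.4424,.182,.031,2.6 -> [0.29 0.11 9.63] yaw -0.3
674 [0.44168784 0.18226202 0.02682064] [0.44161427 0.18192114 0.01942391] [0.01970296 0.01996893 0.01884132] 0.02884457223608583
```

>>> {"fn": "send_rows", "kwargs": {"steps": [{"dx": 0.2,"dy": 0,"dz": 4.5,"yaw": 0,"gripper": 0.45},{"dx": 0.2,"dy": 0,"dz": 8,"yaw": 0,"gripper": 0.45},{"dx": 0.2,"dy": 0,"dz": 9.4,"yaw": 0,"gripper": 0.45},{"dx": 0.2,"dy": 0,"dz": 9.6,"yaw": 0,"gripper": 0.45},{"dx": 0.2,"dy": 0,"dz": 9.6,"yaw": 0,"gripper": 0.45}]}}

```text
clock: 20.75
tcp_pos: [0.4434, 0.1821, 0.0337]
orientation: [2.176, 2.265, 0.003]
contact_force: [-0.1, 0.1, -0.1]
grip_width: 0.0382
gripper_force: 0.0
```

>>> {"fn": "send_rows", "kwargs": {"steps": [{"dx": 0,"dy": 0,"dz": 0,"yaw": 0,"gripper": 0.05},{"dx": 0,"dy": 0,"dz": 0,"yaw": 0,"gripper": 0.05},{"dx": 0,"dy": 0,"dz": 0,"yaw": 0,"gripper": 0.05},{"dx": 0,"dy": 0,"dz": 0,"yaw": 0,"gripper": 0.05}], "force": 30}}

```text
clock: 21.25
tcp_pos: [0.4431, 0.1823, 0.0336]
orientation: [2.176, 2.266, 0.003]
contact_force: [-1.1, -0.7, 8.5]
grip_width: 0.0179
gripper_force: 29.1
```

```bash
python3 to.py .5,0.05,.23,2.6
```

```text
t21.25 tcp [0.4431 0.1823 0.0336] head 2.31 tilt 0.12 j [-0.86  0.56  0.43  2.19 -0.49  0.48 -0.01] w 0.0179 F [-1.1 -0.7  8.5]
.5,0.05,.23,2.6 -> [-13.42   5.18 -19.65] yaw -0.3
```

>>> {"fn": "send_rows", "kwargs": {"steps": [{"dx": 0,"dy": 0,"dz": -5,"yaw": 0,"gripper": 0.05},{"dx": 0,"dy": 0,"dz": -11,"yaw": 0,"gripper": 0.05},{"dx": -2,"dy": 1,"dz": -17,"yaw": 0,"gripper": 0.05},{"dx": -6,"dy": 3,"dz": -19.6,"yaw": 0,"gripper": 0.05},{"dx": -12,"dy": 5,"dz": -19.6,"yaw": 0,"gripper": 0.05}]}}

```text
clock: 21.88
tcp_pos: [0.4991, 0.0657, 0.2316]
orientation: [2.17, 2.27, 0.011]
contact_force: [0.6, 0.1, -1.3]
grip_width: 0.0179
gripper_force: 29.8
```

```bash
python3 to.py .5594,-.319,.23,2.6
```

```text
t21.88 tcp [0.4991 0.0657 0.2316] head 2.59 tilt 0.40 j [-0.88  0.26  0.75  2.03 -0.23  0.93  0.03] w 0.0179 F [ 0.6  0.1 -1.3]
.5594,-.319,.23,2.6 -> [-38.7    4.29   0.04] yaw -0.0
```

>>> {"fn": "send_rows", "kwargs": {"steps": [{"dx": -38.7,"dy": 4.3,"dz": 0,"yaw": 0,"gripper": 0.05},{"dx": -38.7,"dy": 4.3,"dz": 0,"yaw": 0,"gripper": 0.05},{"dx": -38.7,"dy": 4.3,"dz": 0,"yaw": 0,"gripper": 0.05},{"dx": -38.7,"dy": 4.3,"dz": 0,"yaw": 0,"gripper": 0.05},{"dx": -38.7,"dy": 4.3,"dz": 0,"yaw": 0,"gripper": 0.05}]}}

```text
clock: 22.5
tcp_pos: [0.5441, -0.2459, 0.229]
orientation: [2.175, 2.266, 0.001]
contact_force: [1.0, 0.1, 0.1]
grip_width: 0.0177
gripper_force: 29.8
```

```bash
python3 to.py .5594,-.319,.1,2.6
```

```text
t22.50 tcp [ 0.5441 -0.2459  0.229 ] head 2.35 tilt 0.06 j [-0.24  0.46  0.76  1.81 -0.37  1.01  0.71] w 0.0177 F [1.  0.1 0.1]
.5594,-.319,.1,2.6 -> [-7.38  1.21 12.9 ] yaw -0.2
```

>>> {"fn": "send_rows", "kwargs": {"steps": [{"dx": -6,"dy": 1,"dz": 0,"yaw": 0,"gripper": 0.05},{"dx": -7.4,"dy": 1.2,"dz": 2,"yaw": 0,"gripper": 0.05},{"dx": -7.4,"dy": 1.2,"dz": 7,"yaw": 0,"gripper": 0.05},{"dx": -7.4,"dy": 1.2,"dz": 12.5,"yaw": 0,"gripper": 0.05},{"dx": -7.4,"dy": 1.2,"dz": 13,"yaw": 0,"gripper": 0.05}]}}

```text
clock: 23.12
tcp_pos: [0.5566, -0.3158, 0.0953]
orientation: [-2.171, -2.261, 0.003]
contact_force: [-0.0, -0.0, -0.6]
grip_width: 0.0181
gripper_force: 29.8
```

>>> {"fn": "send_rows", "kwargs": {"steps": [{"dx": 0,"dy": 0,"dz": 0,"yaw": 0,"gripper": 0.05},{"dx": 0,"dy": 0,"dz": 0,"yaw": 0,"gripper": 0.05}]}}

```text
clock: 23.38
tcp_pos: [0.5603, -0.3187, 0.1012]
orientation: [2.173, 2.263, 0.002]
contact_force: [-0.6, 0.7, -1.0]
grip_width: 0.0181
gripper_force: 29.8
```

```bash
python3 to.py .5594,-.319,.0337,2.6
```

```text
t23.38 tcp [ 0.5603 -0.3187  0.1012] head 2.31 tilt 0.24 j [-0.02  0.69  0.64  1.79 -0.53  0.84  0.91] w 0.0181 F [-0.6  0.7 -1. ]
.5594,-.319,.0337,2.6 -> [-0.02 -0.12  6.75] yaw -0.3
```

>>> {"fn": "send_rows", "kwargs": {"steps": [{"dx": 0,"dy": 0,"dz": 3,"yaw": 0,"gripper": 0.05},{"dx": 0,"dy": 0,"dz": 5,"yaw": 0,"gripper": 0.05},{"dx": 0,"dy": 0,"dz": 6,"yaw": 0,"gripper": 0.05},{"dx": 0,"dy": 0,"dz": 6.5,"yaw": 0,"gripper": 0.05},{"dx": 0,"dy": 0,"dz": 6.6,"yaw": 0,"gripper": 0.05}]}}

```text
clock: 24.0
tcp_pos: [0.5591, -0.318, 0.0337]
orientation: [-2.176, -2.265, -0.001]
contact_force: [-3.3, 3.6, 11.5]
grip_width: 0.0182
gripper_force: 30.9
```

>>> {"fn": "send_rows", "kwargs": {"steps": [{"dx": 0,"dy": 0,"dz": 0.1,"yaw": 0,"gripper": 0.05},{"dx": 0,"dy": 0,"dz": 0.1,"yaw": 0,"gripper": 0.05}]}}

```text
clock: 24.25
tcp_pos: [0.5591, -0.318, 0.0336]
orientation: [2.177, 2.265, 0.002]
contact_force: [-5.3, 3.3, 13.1]
grip_width: 0.018
gripper_force: 31.1
```

>>> {"fn": "send_rows", "kwargs": {"steps": [{"dx": 0,"dy": 0,"dz": -0.1,"yaw": 0,"gripper": 0.05},{"dx": 0,"dy": 0,"dz": -0.1,"yaw": 0,"gripper": 0.3},{"dx": 0,"dy": 0,"dz": -0.1,"yaw": 0,"gripper": 0.45},{"dx": 0,"dy": 0,"dz": -0.1,"yaw": 0,"gripper": 0.45},{"dx": 0,"dy": 0,"dz": -3,"yaw": 0,"gripper": 0.45}]}}

```text
clock: 24.88
tcp_pos: [0.5576, -0.3167, 0.0597]
orientation: [-2.173, -2.263, 0.002]
contact_force: [-0.1, 0.3, 0.5]
grip_width: 0.038
gripper_force: 0.0
```

>>> {"fn": "send_rows", "kwargs": {"steps": [{"dx": 0,"dy": 0,"dz": -6,"yaw": 0,"gripper": 0.45},{"dx": 0,"dy": 0,"dz": -12,"yaw": 0,"gripper": 0.45},{"dx": 0,"dy": 0,"dz": -18,"yaw": 0,"gripper": 0.45},{"dx": 0,"dy": 7,"dz": -20,"yaw": 0,"gripper": 0.45},{"dx": -5,"dy": 13,"dz": -20,"yaw": 0,"gripper": 0.45}]}}

```text
clock: 25.5
tcp_pos: [0.6758, -0.3459, 0.2637]
orientation: [2.167, 2.271, 0.008]
contact_force: [1.7, 0.2, 0.5]
grip_width: 0.0388
gripper_force: 0.0
```

>>> {"fn": "send_rows", "kwargs": {"steps": [{"dx": -5,"dy": 2,"dz": 0,"yaw": 0,"gripper": 0.45},{"dx": -5,"dy": 2,"dz": 0,"yaw": 0,"gripper": 0.45},{"dx": -5,"dy": 2,"dz": 0,"yaw": 0,"gripper": 0.45}]}}

```text
clock: 25.88
tcp_pos: [0.6929, -0.3988, 0.2601]
orientation: [-2.176, -2.264, 0.0]
contact_force: [-0.2, 0.4, -0.3]
grip_width: 0.0381
gripper_force: 0.0
```

```bash
python3 to.py; python3 - <<'E'
from h import *
G=dict(L=(.549,-.0955,.03,.105,.15,.01),M=(.5555,-.2442,.03,.012,.05,.006),S=(.5594,-.319,.025,.008,.04,.005),stop=(.446,.07,.03,.012,.04,.004),vial=(.68,-.029,.03,.015,.08,.004),beak=(.69,-.255,.04,.03,.08,.004),timer=(.5633,-.394,.045,.05,.065,.004))
F={n:grab(n) for n in('top','scene')}
for n,(x,y,r,z0,z1,dz) in G.items():
  for c,f in F.items():
    P=world(f); m=(np.hypot(P[...,0]-x,P[...,1]-y)<r)&(P[...,2]>z0)&(P[...,2]<z1)&(f['depth']>0); q=P[m]
    if len(q)<5: print(n,c,'none'); continue
    z=np.percentile(q[:,2],97); print(n,c,len(q),q[q[:,2]>z-dz].mean(0).round(4))
save(F['scene'],'end.png',(180,100,480,320),2.6)
E
```

```text
t25.88 tcp [ 0.6929 -0.3988  0.2601] head 2.27 tilt 0.06 j [ 0.08  0.79  0.71  1.22 -0.49  1.31  0.8 ] w 0.0381 F [-0.2  0.4 -0.3]
L top 143 [ 0.5482 -0.0938  0.1378]
L scene 212 [ 0.5474 -0.0974  0.138 ]
M top 23 [ 0.5562 -0.2333  0.0229]
M scene 126 [ 0.5558 -0.2441  0.0363]
S top none
S scene 85 [ 0.5596 -0.3182  0.0274]
stop top 87 [0.4476 0.0702 0.0277]
stop scene 109 [0.4461 0.0676 0.0278]
vial top 88 [ 0.6788 -0.0276  0.0635]
vial scene 157 [ 0.6804 -0.0293  0.0639]
beak top 122 [ 0.6887 -0.2564  0.0577]
beak scene 321 [ 0.691  -0.2553  0.0575]
timer top none
timer scene 262 [ 0.5629 -0.3974  0.0585]
```

View pics/end.png

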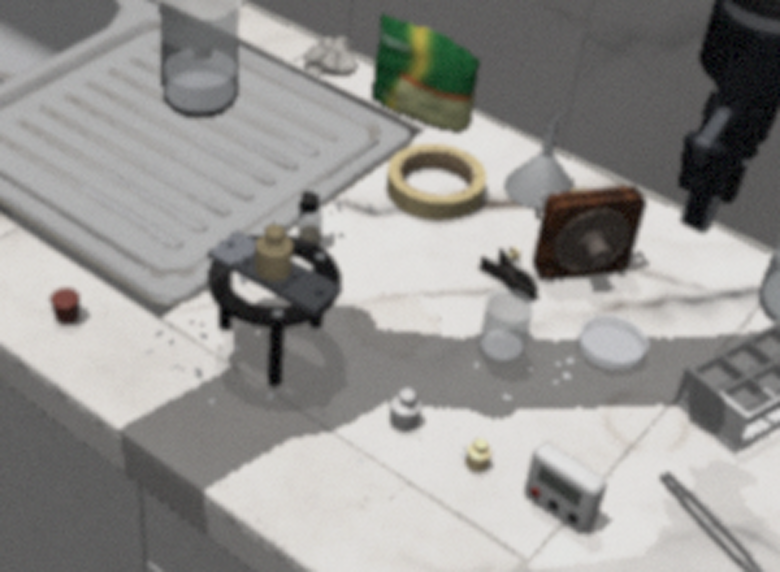

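The final view shows everything upright and in line: stand (275,290), medium (405,410), small (479,455) and timer (565,490). The bystanders are unmoved and the arm is clear.

```bash
python3 -c "
from h import *
print(workorder.hand_in())"
```

```text
the job is handed in; nothing more can be done
None
```

The job is handed in, though no verdict came back: by the last camera check the strip lies flat on the ring with the largest weight upright on its middle, the other two weights stand in line between stand and timer within tolerance, and the vial, stopper and beaker have not moved.

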